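# Bring the vial block under the probe and hold the probe down at its mark

## Task

Slide the aluminium vial block along the hotplate, without lifting or tipping it, from the outer ring where it stands into the middle ring right under the temperature probe, and let go of it. Then pull the sprung probe rod with its side handle down out of its guide tube until the broad ring on the rod is level with the tube's mouth, so that the probe hangs in the block's middle well without touching it, and finish while still holding it there for the reading. Leave everything else where it stands.

Things in the scene. Friction and masses are not known exactly. Their poses are not given: they have to be found in the camera images.
- hotplate: Low white three-place hotplate with a black glass-ceramic top, fixed, 200 mm deep (x), 440 mm wide (y), top 50 mm above the bench. Origin: on the bench under its centre; x to its back, y to its left (facing away from the robot), z up. Three white place rings, 92 mm inside diameter, lie on top at y = -140, 0, +140 mm.
- middle_ring (a point): centre of the middle place ring, on the plate's top, straight below the probe; axes as the hotplate's
- tube_mouth (a point): Lower mouth of the probe's upright steel guide tube, straight above the middle ring, 240 mm above the bench. Tube 25 mm across, 34 mm at its clamp, up to 349 mm. A 10 mm cross arm at 318 mm height holds it from the support rod, 12 mm thick, 455 mm high with its 28 x 80 mm read-out box, at the hotplate's back left corner (x 84, y 201 mm).
- probe_rod (a joint): How far (m) the telescoping 12 mm probe rod is pulled down out of its tube: 0 = drawn in by its inner spring (start), stop at 0.070. Thin lines every 10 mm up to 50; then one broad black ring, 6 mm high, the length mark: its middle is at the tube's mouth at 0.060. The spring pulls up with 3 N at 0, rising to 10 N at the mark; let go, the rod springs back in. It cannot turn.
- probe_handle (a point): Middle of the grip on the rod's side handle: grey bar 14 mm wide, 18 mm high, 56 mm long, level along the hotplate's y axis, its middle 100 mm from the rod's axis on the hotplate's -y side. 213 mm above the bench with the rod drawn in, 153 mm at the mark. Axes as the hotplate's. A 10 mm bar joins it to a 20 mm collar on the rod.
- probe_tip (a point): Lower tip of the straight 8 mm probe under the rod: 85 mm below the side handle's middle, on the tube's axis; 128 mm above the bench with the rod drawn in, 68 mm at the mark.
- vial_block: Round aluminium block, 80 mm diameter, 45 mm high, about 0.5 kg, loose on the hotplate, with an open middle well (24 mm diameter, 38 mm deep) and round it eight vial holes, five with white-capped vials standing 13 mm above the block. Origin: centre of its underside. A grey handle sticks out level along its own -x, roughly to the robot. It starts near the left or the right ring.
- block_well (a point): centre of the mouth of the block's middle well, 45 mm above its underside; axes as the block's
- block_handle (a point): middle of the grip of the block's handle: grey bar 16 mm wide (block's y), 16 mm high, 70 mm long (block's x), its middle 100 mm from the block's centre and 36 mm above its underside
- glass_dish: Bystander: low round glass dish, 76 mm across, 40 mm high, with a white stir bar in it; stands on the outer place of the hotplate that the block does not occupy. Origin: centre of its underside.
- waste_beaker: Bystander: tall translucent plastic beaker, 128 mm across the mouth, 165 mm high, left of the hotplate. Origin: centre of its underside.
- tip_box: Bystander: blue pipette-tip box with a clear lid, 85 x 125 x 94 mm, left of the hotplate. Origin: centre of its underside.
- tube_rack: Bystander: flat blue tube rack, 100 x 190 x 30 mm, one small tube in it (to 42 mm), right of the hotplate. Origin: centre of its underside.
- reagent_bottle: Bystander: amber glass bottle, 70 mm across, 145 mm high, right of the hotplate. Origin: centre of its underside.
- buffer_jar: Bystander: white jar, 60 mm across, 85 mm high, right of the hotplate. Origin: centre of its underside.

How it is judged:
On the way, in this order (a step that is already met when the one before it is completed fails the run):
1. the block stands in the middle ring, its well under the probe, let go, the rod still drawn in (horizontal distance between block_well and probe_tip below 0.007 m and contact force between the fingers and vial_block below 0.5 N and linear speed of vial_block below 0.01 m/s and z of vial_block in the frame of hotplate between 0.046 and 0.055 m and angle between vial_block's own z axis and vertical below 0.05 rad and value of joint probe_rod below 0.01 m), for 0.2 s.
2. the rod is pulled down to its mark by the handle, the probe free in the well (horizontal distance between block_well and probe_tip below 0.007 m and contact force between the fingers and vial_block below 0.5 N and linear speed of vial_block below 0.01 m/s and value of joint probe_rod between 0.055 and 0.065 m and contact force between the fingers and probe_rod above 2 N and contact force between probe_rod and vial_block below 1 N), for 0.3 s.
At the end, for the whole second after the job is handed in: Block flat on the plate, released, at rest, its well within 7 mm of the probe's axis; rod still and 60 mm out (5 mm either way, broad ring at the tube's mouth), held by the fingers with over 2 N, probe pressing on the block with under 1 N; no bystander moved 20 mm (all of step 2 and z of vial_block in the frame of hotplate between 0.046 and 0.055 m and angle between vial_block's own z axis and vertical below 0.05 rad and velocity of joint probe_rod between -0.01 and 0.01 m/s and distance of each of glass_dish, waste_beaker, tip_box, tube_rack, reagent_bottle, buffer_jar from where it was at the start of the episode below 0.02 m); the arm keeps its last pose, push and grip.
It fails at once if the block is lifted off the plate (6 mm) (z of vial_block in the frame of hotplate above 0.056 m).
It fails at once if the block is tipped (0.15 rad) (angle between vial_block's own z axis and vertical above 0.15 rad).
It fails at once if a bystander is pushed away by more than 20 mm (distance of any of glass_dish, waste_beaker, tip_box, tube_rack, reagent_bottle, buffer_jar from where it was at the start of the episode above 0.02 m).
It also fails if it takes over 58 s, if anything falls off the work surface, if the arm or the gripper's body presses on something with over 40 N, if the wrist force passes 120 N, or if a joint passes its speed limit or range.

## Robot

A 7-joint arm with a two-finger parallel gripper is mounted at the origin on the work surface. World frame = base frame: x ahead of the robot, y to its left, z up, the work surface at z = 0. Lengths are in m, angles in rad, forces in N, time in s.
With the tool pointing down it reaches from about 0.4 to 0.85 m from the base axis. Payload 4.5 kg.
Tool frame: the origin (TCP) lies midway between the tips of the shut fingers; the grasp point (between the pads) lies 19 mm behind it; z points along the fingers, y is the direction in which the jaws open and shut (so a half turn about z gives the same grasp; the last joint's range is limited). The gripper opens to 88 mm and grips with 3 to 60 N. Pads are 18 mm wide; open, the fingers measure 123 mm over their backs; the gripper's body (75 mm by 187 mm) begins 45 mm behind the grasp point.
Start: joints at [-1.156, 0.689, -0.195, 1.565, 0.157, 0.902, -0.215], TCP at [0.232, 0.58, 0.239] pointing down, gripper open.
Joint ranges: [-3.01, 3.01], [-0.46, 2.08], [-1.47, 1.51], [0.13, 2.56], [-1, 4.14], [0.04, 2.09], [-2.66, 2.66]. Speed limits (rad/s): [2.57, 2.57, 3.14, 3.14, 3.14, 3.14, 3.14].

## Interface

Orientations are given as a unit quaternion [x, y, z, w].
In Python, from plant import r, viewer gives the robot as it stands.
- The arm moves only by the tool play_rows, never from a script. Its argument "commands" is a list of rows, each an object with "delta_rot": the turn, a rotation vector about the tool's x, y, z normalised to -1 to 1, where 1 is pi rad, a list of three; "travel": the shift along the tool's x, y, z normalised to -1 to 1, where 1 is 15 cm, a list of three; "gripper": the opening, from -1 (shut) to 1 (fully open). In form: [{"delta_rot": [wx, wy, wz], "travel": [x, y, z], "gripper": gripper}, ...]. A call has 1 to 12 rows; each row is the pose to reach, as a shift and turn from the pose commanded when the call began, along the tool's axes at that moment, turning the shorter way round; what a row does not reach only later rows make up. A row lasts 1/8 s, in which the tool goes at most 62.5 mm and 10.7 degrees, less where a joint would pass 70% of its speed; a pose out of reach is approached as far as the arm can. A call with a number of a shift or a turn outside -1 to 1 is refused whole. A call with a gripper value outside its range is refused whole. The fingers move at their own pace and stop on an object; "force" is the grip in N (left out, the last holds). Time passes only in rows, so rows that repeat a pose let the fingers close. It gives the time, the measured TCP pose, the force and the opening at its end, in the units of the state.
- r.get_state(): the state, without advancing time (a new reading comes with each control period).
- viewer.snapshot(name): name is "side" or "top" or "wrist"; returns a dict with "color" (420x560x3 uint8, red, green, blue), "z_map" (420x560 float32, m along the optical axis (not along the pixel's ray), 0 where there is no reading), "fx", "fy", "cx", "cy" (pixels), "distortion" ([k1, k2, p1, p2, k3] as OpenCV has them; the pictures are not rectified), "origin" and "attitude" of the camera in the world. Camera axes: x right, y up, looking along -z (the intrinsics and any distortion apply to the point x, -y, -z); pixel columns grow to the right and rows downward; lengths in m; the calibration is good to about 2 mm. A picture is of the moment at which its call begins.
- r.finish_job(): hands the job in, once; it reports no verdict.
Trained networks look in the newest picture that a camera, given by its name, has taken for a name from the list of things; names that differ only in an ending like _2 or _b are one class to them, and where a whole thing is asked for, a point or a joint stands for the part that bears it (a point fixed in the world has none). Each returns a list of dicts, best first, with "conf" (0 to 1); they miss things now and then, are a little off and sometimes report something else, mostly with a low value. They report only what shows in the picture. A call takes as long as a camera call.
- viewer.outline_of(camera, label): "pixels" (420x560 bool, what is visible of it) and "at" ([column, row] in pixels, amid what is visible of it).
- viewer.pinpoint(camera, label): "at" ([column, row] in pixels: a listed point, or the origin of a listed thing).
The state is a dict: "clock": time; "q": joint angles; "qd": joint speeds; "joint_torque": joint torques, N m; "tool_pos": TCP position; "eef_rot": TCP orientation; "contact_force": force on the tool from outside, world axes, zero at the start; "moment": the same for the moment, N m; "opening": opening from 0.0 (shut) to 1.0 (fully open).
Only numpy, scipy, OpenCV 4.12 (cv2) and the standard library are available. Lean on these libraries where they do the work, as an engineer would, in place of code of your own. Each camera call takes 0.05 s, during which the arm holds its last target. There are 200 camera calls.

## Working session

There is one attempt and no reset: what is moved stays moved. The work goes in short steps, Python scripts to look and compute and a tool call to move; the robot and the scene stay as the last step left them, time stands still between calls to the robot, and variables do not carry over. Pictures are saved under pics/ and viewed, about 8 in all and at most 12, crops included, and the job is handed in when it is done.

Besides the shell and the picture viewer there is one more tool, called after "Emit:" as name(argument=value, ...) on one line, values as JSON. play_rows: Moves the arm, as the interface text tells. Its arguments: {"type":"object","properties":{"commands":{"type":"array","items":{"type":"object","properties":{"delta_rot":{"type":"array","items":{"type":"number","minimum":-1,"maximum":1}},"travel":{"type":"array","items":{"type":"number","minimum":-1,"maximum":1}},"gripper":{"type":"number"}}}},"force":{"type":"number"}},"required":["commands"]}

```bash
mkdir -p pics; cat > h.py <<'E'
import numpy as np, cv2
from scipy.spatial.transform import Rotation as R
from plant import r, viewer
def snap(c,fn=None):
    s=viewer.snapshot(c)
    if fn: cv2.imwrite('pics/'+fn,cv2.cvtColor(s['color'],cv2.COLOR_RGB2BGR))
    return s
def att(s):
    a=np.array(s['attitude'],float)
    return a if a.shape==(3,3) else R.from_quat(a).as_matrix()
def ray(s,px):
    K=np.array([[s['fx'],0,s['cx']],[0,s['fy'],s['cy']],[0,0,1]])
    u=cv2.undistortPoints(np.array(px,float).reshape(-1,1,2),K,np.array(s['distortion'],float)).reshape(-1,2)
    d=np.c_[u[:,0],-u[:,1],-np.ones(len(u))]@att(s).T
    return np.array(s['origin']),d
def onz(s,px,z):
    o,d=ray(s,px); return o+d*((z-o[2])/d[:,2])[:,None]
def depth(s,px):
    o,d=ray(s,px); p=np.round(np.array(px)).astype(int).reshape(-1,2)
    return o+d*s['z_map'][p[:,1],p[:,0]][:,None]
def proj(s,P):
    K=np.array([[s['fx'],0,s['cx']],[0,s['fy'],s['cy']],[0,0,1]])
    c=(np.atleast_2d(P)-s['origin'])@att(s); c=c*[1,-1,-1]
    return cv2.projectPoints(c,np.zeros(3),np.zeros(3),K,np.array(s['distortion'],float))[0].reshape(-1,2)
E
python3 - <<'E'
from h import *
np.set_printoptions(precision=4,suppress=True)
ims=[]
for c in ['top','side']:
    s=snap(c); ims.append(s['color']); print(c,s['origin'],att(s)[:,2])
    for n,z in [('hotplate',0),('middle_ring',.05),('tube_mouth',.24),('probe_handle',.213),('probe_tip',.128),('vial_block',.05),('block_well',.095),('block_handle',.086),('glass_dish',.05),('waste_beaker',0),('tip_box',0),('tube_rack',0),('reagent_bottle',0),('buffer_jar',0)]:
        for d in viewer.pinpoint(c,n)[:2]:
            print(n,round(d['conf'],2),np.round(d['at'],1),onz(s,[d['at']],z)[0])
    cv2.imwrite(f'pics/{c}0.png',cv2.cvtColor(s['color'],cv2.COLOR_RGB2BGR))
print(r.get_state())
E
```

```text
top [0.4143 0.0254 1.7635] [-0.0582  0.0162  0.9982]
hotplate 0.75 [275.2 189.2] [ 0.5932 -0.0157  0.    ]
hotplate 0.39 [276.7 187.6] [ 0.5986 -0.0206  0.    ]
middle_ring 0.9 [279.6 186. ] [ 0.5988 -0.0287  0.05  ]
middle_ring 0.44 [230.8 190. ] [0.5831 0.1293 0.05  ]
tube_mouth 0.71 [281.5 181.2] [ 0.5923 -0.0279  0.24  ]
probe_handle 0.53 [313.4 183.9] [ 0.5893 -0.1229  0.213 ]
probe_tip 0.69 [276.5 184.3] [ 0.5955 -0.0165  0.128 ]
probe_tip 0.56 [277.2 187.6] [ 0.5853 -0.0188  0.128 ]
vial_block 0.83 [231.4 188.2] [0.589  0.1275 0.05  ]
block_well 0.97 [228.6 185.6] [0.5925 0.1338 0.095 ]
block_well 0.72 [277.4 185.4] [ 0.5957 -0.0203  0.095 ]
block_handle 0.78 [237. 219.] [0.4878 0.1056 0.086 ]
glass_dish 0.91 [319.  187.4] [ 0.5966 -0.1569  0.05  ]
glass_dish 0.51 [237.9 217. ] [0.4959 0.1045 0.05  ]
waste_beaker 0.61 [144.  174.2] [0.6372 0.4269 0.    ]
tip_box 0.59 [143.5 221.6] [0.4775 0.4235 0.    ]
tube_rack 0.67 [231.6 190.2] [0.5874 0.1296 0.    ]
tube_rack 0.65 [398.  257.7] [ 0.3697 -0.4329  0.    ]
reagent_bottle 0.88 [391.1 206.1] [ 0.5434 -0.408   0.    ]
buffer_ja
[... 1048 characters left out ...]
.7 383.1] [ 0.3718 -0.4282  0.    ]
reagent_bottle 0.95 [325.  362.4] [ 0.5489 -0.4144  0.    ]
buffer_jar 0.72 [253.2 219.9] [0.5158 0.2617 0.    ]
buffer_jar 0.63 [365.1 346.7] [ 0.6572 -0.3932  0.    ]
{'clock': 1.5, 'q': array([-1.1562,  0.6891, -0.1946,  1.5653,  0.1573,  0.9025, -0.2151]), 'qd': array([-0.0006, -0.0004, -0.001 ,  0.0005, -0.0009,  0.001 ,  0.    ]), 'joint_torque': array([  0.0008, -52.7479,  -1.2669, -15.3744,  -0.052 ,  -0.0008,
         0.    ]), 'tool_pos': array([0.2323, 0.5803, 0.2388]), 'eef_rot': array([0.1892, 0.9819, 0.0001, 0.    ]), 'contact_force': array([0.0937, 0.0683, 0.1933]), 'moment': array([ 0.0447,  0.0348, -0.0385]), 'opening': 0.9985428771030228}
```

View images.

View pics/top0.png

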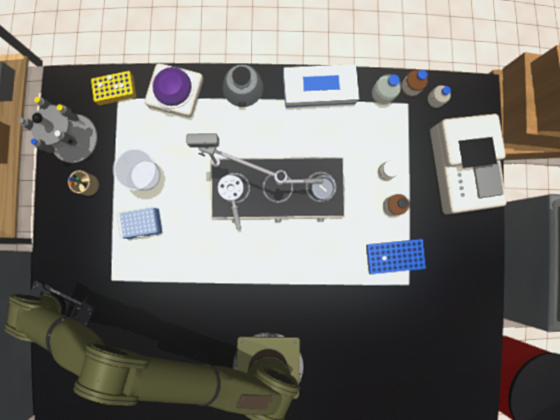

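View pics/side0.png

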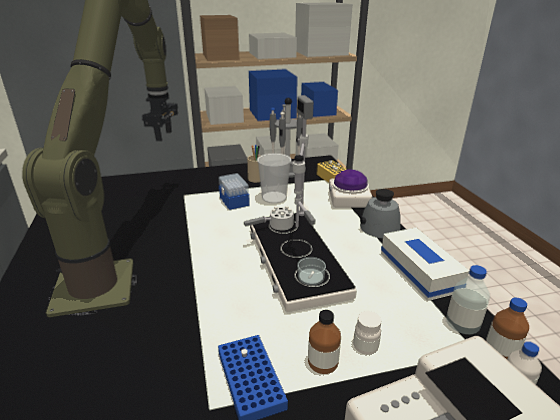

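```bash
cat >> h.py <<'E'
np.set_printoptions(precision=4,suppress=True)
def plan(p,yaw):
    "row for TCP p, pointing down, tool y at yaw from world y (or its half turn, nearer)"
    s=r.get_state(); M=R.from_quat(s['eef_rot'])
    best=None
    for k in (0,np.pi):
        c,n=np.cos(yaw+k),np.sin(yaw+k); y=np.array([-n,c,0]); z=np.array([0,0,-1.])
        T=R.from_matrix(np.c_[np.cross(y,z),y,z]); v=(M.inv()*T).as_rotvec()
        if best is None or np.linalg.norm(v)<np.linalg.norm(best): best=v
    print('t',s['clock'],'pos',s['tool_pos'],'open',s['opening'],'F',s['contact_force'])
    print('travel',M.inv().apply(np.array(p)-s['tool_pos'])/.15,'rot',best/np.pi)
E
python3 -c "
from h import *
plan([.42,.12,.25],.19)"
```

```text
t 1.5 pos [0.2323 0.5803 0.2388] open 0.9985428771030228 F [0.0937 0.0683 0.1933]
travel [-2.3023 -2.3837 -0.0753] rot [ 0.      0.     -0.1817]
```

Emit:
play_rows(commands=[{"delta_rot": [0,0,0],"travel": [-1,-1,-0.07],"gripper": 1},{"delta_rot": [0,0,0],"travel": [-1,-1,-0.07],"gripper": 1},{"delta_rot": [0,0,0],"travel": [-1,-1,-0.07],"gripper": 1},{"delta_rot": [0,0,0],"travel": [-1,-1,-0.07],"gripper": 1}])

```text
clock: 2.0
tool_pos: [0.3176, 0.3811, 0.2495]
eef_rot: [0.192, 0.981, -0.001, 0.001]
contact_force: [0.8, -0.3, 0.3]
opening: 0.998
```

Emit:
play_rows(commands=[{"delta_rot": [0,0,-0.18],"travel": [-1,-1,0],"gripper": 1},{"delta_rot": [0,0,-0.18],"travel": [-1,-1,0],"gripper": 1},{"delta_rot": [0,0,-0.18],"travel": [-1,-1,0],"gripper": 1},{"delta_rot": [0,0,-0.18],"travel": [-1,-1,0],"gripper": 1}])

```text
clock: 2.5
tool_pos: [0.4006, 0.1858, 0.2491]
eef_rot: [-0.09, 0.996, -0.001, -0.0]
contact_force: [-0.9, 2.0, -1.1]
opening: 0.999
```

```bash
python3 -c "
from h import *
plan([.42,.12,.25],.19)"
```

```text
t 2.5 pos [0.4006 0.1858 0.2491] open 0.9988941482182433 F [-0.9202  1.9567 -1.1034]
travel [-0.0487 -0.4548 -0.005 ] rot [-0.0006 -0.0001 -0.0032]
```

Emit:
play_rows(commands=[{"delta_rot": [0,0,0],"travel": [-0.05,-0.4,0],"gripper": 1},{"delta_rot": [0,0,0],"travel": [-0.05,-0.4,0],"gripper": 1},{"delta_rot": [0,0,0],"travel": [-0.05,-0.4,0],"gripper": 1}])

```text
clock: 2.88
tool_pos: [0.4178, 0.133, 0.2494]
eef_rot: [-0.092, 0.996, 0.0, 0.0]
contact_force: [0.3, 0.8, -0.0]
opening: 1.002
```

```bash
python3 - <<'E'
from h import *
s=snap('wrist','wrist1.png'); print(s['origin'],att(s)[:,2])
for n,z in [('middle_ring',.05),('tube_mouth',.24),('probe_handle',.213),('probe_tip',.128),('vial_block',.05),('block_well',.095),('block_handle',.086)]:
    for d in viewer.pinpoint('wrist',n)[:2]:
        print(n,round(d['conf'],2),np.round(d['at'],1),onz(s,[d['at']],z)[0])
for d in viewer.outline_of('wrist','block_handle')[:2]: print('outl',d['conf'],d['at'],d['pixels'].sum())
plan([.487,.112,.067],.19)
E
```

```text
[0.3351 0.118  0.3961] [-0.3179 -0.061   0.9462]
middle_ring 0.96 [129.9 296.7] [ 0.5957 -0.0222  0.05  ]
probe_handle 0.65 [475.5 249.7] [0.3973 0.2602 0.213 ]
vial_block 0.85 [247.6 310. ] [0.5861 0.1281 0.05  ]
block_well 0.7 [245.3 336. ] [0.5892 0.1296 0.095 ]
block_handle 0.96 [237.9 255.4] [0.4935 0.1062 0.086 ]
outl 0.78 [241.3, 306.9] 3825
t 3.325 pos [0.4175 0.1331 0.2492] open 1.0017653913265037 F [-0.2218 -0.3522  0.006 ]
travel [-0.4292 -0.2242  1.2147] rot [ 0.     -0.     -0.0013]
```

View pics/wrist1.png

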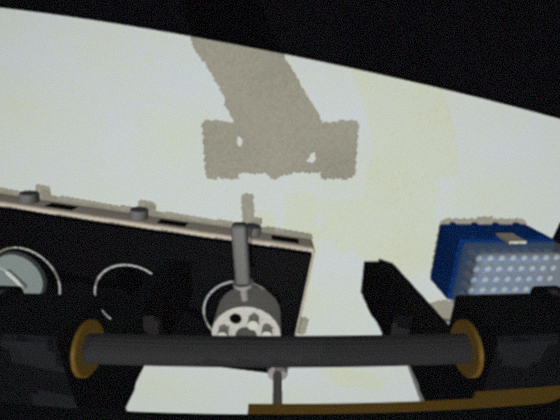

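```bash
python3 - <<'E'
from h import *
s=snap('wrist')
P=onz(s,[[238.5,226],[242.5,280],[240,250]],.094); print(P, depth(s,[[239,232],[241,260],[242,275]]))
print('front edge plate top',depth(s,[[310,245],[100,215],[20,202]]),onz(s,[[310,247],[100,218],[20,205]],.05))
m=cv2.cvtColor(s['color'],cv2.COLOR_RGB2GRAY)[215:300,215:265]
for d in viewer.outline_of('wrist','block_handle')[:1]:
    ys,xs=np.where(d['pixels']); 
    for y in range(ys.min(),ys.max()+1,10):
        x=xs[ys==y]; print(y,x.min(),x.max(),end='; ')
    Z=depth(s,np.c_[xs,ys]); k=(abs(Z[:,2]-.094)<.006)&(Z[:,0]<.535); Q=Z[k]; print(len(Q),Q.mean(0),Q.min(0),Q.max(0))
    print('fit',np.linalg.svd(Q[:,:2]-Q[:,:2].mean(0))[2][0])
E
```

```text
[[0.4565 0.1025 0.094 ]
 [0.5169 0.1158 0.094 ]
 [0.4824 0.1079 0.094 ]] [[0.4626 0.1039 0.0945]
 [0.4933 0.1107 0.0946]
 [0.5106 0.1144 0.0948]]
front edge plate top [[ 0.4889  0.1894  0.0344]
 [ 0.4976 -0.0679  0.0356]
 [ 0.4999 -0.1698  0.0353]] [[ 0.4847  0.1868  0.05  ]
 [ 0.4948 -0.0604  0.05  ]
 [ 0.497  -0.1584  0.05  ]]
222 235 241; 232 231 245; 242 232 247; 252 232 248; 262 233 248; 272 234 250; 282 234 252; 292 226 268; 302 220 276; 312 217 279; 322 214 279; 332 212 279; 1043 [0.4918 0.1094 0.0939] [0.4551 0.0948 0.0881] [0.5348 0.1271 0.0989]
fit [0.9768 0.214 ]
```

```bash
python3 -c "
from h import *
plan([.488,.109,.15],.205)
plan([.488,.109,.067],.205)"
```

```text
t 3.425 pos [0.4176 0.1329 0.2492] open 1.0028528509537415 F [-0.2381 -0.2201 -0.5094]
travel [-0.4318 -0.243   0.6613] rot [ 0.      0.     -0.0063]
t 3.425 pos [0.4176 0.1329 0.2492] open 1.0028528509537415 F [-0.2381 -0.2201 -0.5094]
travel [-0.4318 -0.2431  1.2147] rot [ 0.      0.     -0.0063]
```

Emit:
play_rows(commands=[{"delta_rot": [0,0,-0.006],"travel": [-0.43,-0.243,0.66],"gripper": 1},{"delta_rot": [0,0,-0.006],"travel": [-0.43,-0.243,0.66],"gripper": 1},{"delta_rot": [0,0,-0.006],"travel": [-0.43,-0.243,0.66],"gripper": 1},{"delta_rot": [0,0,-0.006],"travel": [-0.43,-0.243,0.66],"gripper": 1}])

```text
clock: 3.92
tool_pos: [0.4872, 0.1093, 0.1506]
eef_rot: [-0.102, 0.995, 0.0, -0.0]
contact_force: [-1.2, 0.6, 0.6]
opening: 1.001
```

```bash
python3 -c "
from h import *
plan([.488,.109,.067],.205)"
```

```text
t 3.925 pos [0.4872 0.1093 0.1506] open 1.0010935343636251 F [-1.2298  0.6334  0.5755]
travel [-0.0048 -0.003   0.5576] rot [ 0.0002 -0.0001 -0.0003]
```

Emit:
play_rows(commands=[{"delta_rot": [0,0,0],"travel": [0,0,0.3],"gripper": 1},{"delta_rot": [0,0,0],"travel": [0,0,0.55],"gripper": 1},{"delta_rot": [0,0,0],"travel": [0,0,0.55],"gripper": 1},{"delta_rot": [0,0,0],"travel": [0,0,0.55],"gripper": -0.5},{"delta_rot": [0,0,0],"travel": [0,0,0.55],"gripper": -0.8},{"delta_rot": [0,0,0],"travel": [0,0,0.55],"gripper": -0.8},{"delta_rot": [0,0,0],"travel": [0,0,0.55],"gripper": -0.8},{"delta_rot": [0,0,0],"travel": [0,0,0.55],"gripper": -0.8}], force=12)

```text
clock: 4.92
tool_pos: [0.4879, 0.1086, 0.0679]
eef_rot: [-0.102, 0.995, 0.0, 0.0]
contact_force: [0.3, -0.1, 0.1]
opening: 0.455
```

```bash
python3 - <<'E'
from h import *
snap('wrist','wrist2.png')
s=r.get_state(); print(s['opening']*88)
p=s['tool_pos']; plan(p+[.006,-.158,0],.205)
for c in ('top','side'):
    s=snap(c)
    for n,z in [('middle_ring',.05),('tube_mouth',.24),('probe_tip',.128),('probe_handle',.213),('block_well',.095)]:
        for d in viewer.pinpoint(c,n)[:2]: print(c,n,round(d['conf'],2),onz(s,[d['at']],z)[0])
    for d in viewer.outline_of(c,'middle_ring')[:1]: print('ol',d['at'])
E
```

```text
36.16278747794646
t 4.975 pos [0.4878 0.1086 0.0678] open 0.4109407667948461 F [-0.3241 -0.4217 -0.4639]
travel [ 0.1736 -1.0397 -0.0001] rot [ 0.      0.     -0.0005]
top middle_ring 0.86 [ 0.596 -0.019  0.05 ]
top tube_mouth 0.78 [ 0.5987 -0.0241  0.24  ]
top tube_mouth 0.62 [ 0.5785 -0.016   0.24  ]
top probe_tip 0.45 [ 0.5942 -0.0165  0.128 ]
top probe_handle 0.47 [ 0.5996 -0.1205  0.213 ]
top probe_handle 0.24 [ 0.5194 -0.3524  0.213 ]
top block_well 0.71 [0.5925 0.136  0.095 ]
top block_well 0.31 [ 0.3707 -0.3896  0.095 ]
ol [281.0, 180.4]
side middle_ring 0.84 [ 0.5965 -0.0245  0.05  ]
side tube_mouth 0.87 [ 0.6022 -0.0215  0.24  ]
side probe_tip 0.49 [ 0.6036 -0.03    0.128 ]
side probe_tip 0.45 [0.6677 0.2152 0.128 ]
side probe_handle 0.61 [ 0.5994 -0.1142  0.213 ]
side probe_handle 0.34 [ 0.5548 -0.5719  0.213 ]
side block_well 0.75 [0.5959 0.1486 0.095 ]
ol [300.0, 256.0]
```

View pics/wrist2.png

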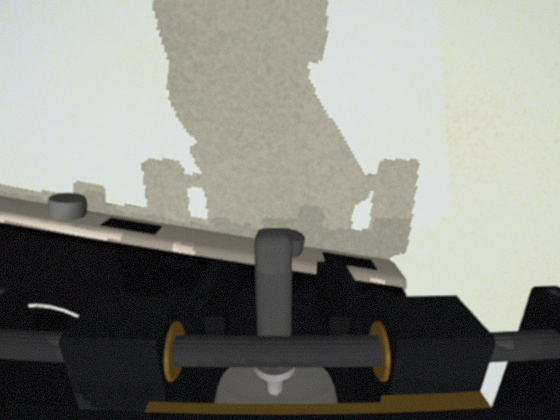

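Emit:
play_rows(commands=[{"delta_rot": [0,0,0],"travel": [0,0,0],"gripper": -0.8},{"delta_rot": [0,0,0],"travel": [0,0,0],"gripper": -0.8},{"delta_rot": [0,0,0],"travel": [0,0,0],"gripper": -0.8},{"delta_rot": [0,0,0],"travel": [0,0,0],"gripper": -0.8}])

```text
clock: 6.18
tool_pos: [0.4877, 0.1086, 0.0677]
eef_rot: [-0.102, 0.995, -0.0, -0.0]
contact_force: [0.1, 0.3, -0.9]
opening: 0.178
```

```bash
python3 - <<'E'
from h import *
s=r.get_state(); print(s['opening']*88,s['contact_force'],s['moment'],s['tool_pos'])
# tube/rod column: depth points in both cams near axis
for c in ('side','top'):
    im=snap(c); v,u=np.mgrid[0:420,0:560]; uv=np.c_[u.ravel(),v.ravel()]
    P=depth(im,uv); z=im['z_map'].ravel()>0
    for lo,hi in ((.13,.18),(.25,.30),(.33,.36),(.055,.125),(.2,.23)):
        k=z&(P[:,2]>lo)&(P[:,2]<hi)&(abs(P[:,0]-.596)<.035)&(abs(P[:,1]+.024)<.035)
        if k.any(): print(c,lo,hi,k.sum(),np.median(P[k],0),P[k].min(0),P[k].max(0))
E
```

```text
15.703631302139549 [ 0.0985  0.2638 -0.8787] [-0.0249  0.057   0.005 ] [0.4877 0.1086 0.0677]
side 0.13 0.18 46 [ 0.5939 -0.0252  0.1568] [ 0.5905 -0.0286  0.1306] [ 0.5977 -0.0208  0.1792]
side 0.25 0.3 122 [ 0.5917 -0.0308  0.2772] [ 0.5845 -0.037   0.2501] [ 0.6048 -0.0209  0.2996]
side 0.33 0.36 71 [ 0.5923 -0.0304  0.3428] [ 0.5829 -0.0364  0.3301] [ 0.6061 -0.0123  0.3488]
side 0.2 0.23 62 [ 0.5923 -0.0289  0.2164] [ 0.5856 -0.0581  0.2007] [ 0.6048 -0.0187  0.2296]
top 0.13 0.18 1 [ 0.5932 -0.0203  0.1573] [ 0.5932 -0.0203  0.1573] [ 0.5932 -0.0203  0.1573]
top 0.25 0.3 1 [ 0.5857 -0.0233  0.2515] [ 0.5857 -0.0233  0.2515] [ 0.5857 -0.0233  0.2515]
top 0.33 0.36 110 [ 0.5957 -0.0226  0.3454] [ 0.5794 -0.0369  0.33  ] [ 0.6122 -0.0068  0.3544]
top 0.055 0.125 51 [ 0.5823 -0.0204  0.0566] [ 0.562  -0.0585  0.055 ] [0.6303 0.0059 0.0634]
top 0.2 0.23 29 [ 0.5959 -0.0477  0.2153] [ 0.5874 -0.0568  0.2051] [ 0.6023 -0.016   0.2235]
```

Emit:
play_rows(commands=[{"delta_rot": [0,0,0],"travel": [0.009,-0.05,0],"gripper": -0.8},{"delta_rot": [0,0,0],"travel": [0.026,-0.15,0],"gripper": -0.8},{"delta_rot": [0,0,0],"travel": [0.044,-0.25,0],"gripper": -0.8},{"delta_rot": [0,0,0],"travel": [0.061,-0.35,0],"gripper": -0.8},{"delta_rot": [0,0,0],"travel": [0.078,-0.45,0],"gripper": -0.8},{"delta_rot": [0,0,0],"travel": [0.096,-0.55,0],"gripper": -0.8},{"delta_rot": [0,0,0],"travel": [0.113,-0.65,0],"gripper": -0.8},{"delta_rot": [0,0,0],"travel": [0.131,-0.75,0],"gripper": -0.8},{"delta_rot": [0,0,0],"travel": [0.148,-0.85,0],"gripper": -0.8},{"delta_rot": [0,0,0],"travel": [0.16,-0.92,0],"gripper": -0.8},{"delta_rot": [0,0,0],"travel": [0.17,-0.97,0],"gripper": -0.8},{"delta_rot": [0,0,0],"travel": [0.174,-1.0,0],"gripper": -0.8}])

```text
clock: 7.78
tool_pos: [0.4924, -0.0438, 0.0677]
eef_rot: [-0.102, 0.995, 0.0, -0.0]
contact_force: [0.4, 1.2, -0.8]
opening: 0.183
```

```bash
python3 - <<'E'
from h import *
s=r.get_state(); print(s['clock'],s['opening']*88,s['contact_force'],s['tool_pos'])
for c in ('side','top','wrist'):
    im=snap(c,c+'3.png')
    for n,z in [('block_well',.095),('vial_block',.05),('probe_tip',.128),('block_handle',.086)]:
        for d in viewer.pinpoint(c,n)[:1]: print(c,n,round(d['conf'],2),np.round(d['at']),onz(im,[d['at']],z)[0])
    v,u=np.mgrid[0:420,0:560]; P=depth(im,np.c_[u.ravel(),v.ravel()]); z=im['z_map'].ravel()>0
    for lo,hi in ((.06,.09),(.092,.1),(.102,.112),(.13,.18)):
        k=z&(P[:,2]>lo)&(P[:,2]<hi)&(np.hypot(P[:,0]-.595,P[:,1]+.0215)<.05)
        if k.any(): print(c,lo,hi,k.sum(),np.median(P[k],0),P[k].min(0),P[k].max(0))
    if c!='wrist':
        (a,b),=proj(im,[.595,-.0215,.12]).astype(int); big=cv2.resize(im['color'][b-50:b+50,a-65:a+65],(650,500),interpolation=cv2.INTER_CUBIC)
        cv2.imwrite(f'pics/{c}3c.png',big[:,:,::-1]); print(a-65,b-50)
E
```

```text
7.775 16.119813142838048 [ 0.434   1.2073 -0.827 ] [ 0.4924 -0.0438  0.0677]
side block_well 0.87 [294. 233.] [ 0.592  -0.0081  0.095 ]
side vial_block 0.61 [298. 244.] [ 0.6049 -0.0038  0.05  ]
side probe_tip 0.78 [299. 228.] [ 0.5976 -0.0385  0.128 ]
side block_handle 0.59 [264. 247.] [ 0.4882 -0.0485  0.086 ]
side 0.06 0.09 194 [ 0.5876 -0.0538  0.0747] [ 0.5527 -0.0609  0.06  ] [ 0.6298 -0.0017  0.09  ]
side 0.092 0.1 161 [ 0.6    -0.0298  0.0941] [ 0.5648 -0.0591  0.0921] [0.6297 0.0179 0.0999]
side 0.102 0.112 43 [ 0.5904 -0.01    0.1062] [ 0.5702 -0.054   0.102 ] [0.6207 0.0129 0.1081]
side 0.13 0.18 45 [ 0.5937 -0.0252  0.1559] [ 0.5901 -0.0303  0.1311] [ 0.5979 -0.0198  0.179 ]
231 178
top block_well 0.58 [275. 186.] [ 0.5937 -0.014   0.095 ]
top vial_block 0.7 [276. 188.] [ 0.5914 -0.0164  0.05  ]
top probe_tip 0.45 [276. 186.] [ 0.5905 -0.0163  0.128 ]
top block_handle 0.52 [322. 186.] [ 0.5986 -0.1614  0.086 ]
top 0.06 0.09 59 [ 0.5757 -0.0162  0.0856] [ 0.5502 -0.0509  0.0601] [0.6163 0.0189 0.0899]
top 0.092 0.1 193 [ 0.5835 -0.0102  0.0952] [ 0.5555 -0.0572  0.092 ] [0.6287 0.0189 0.1   ]
top 0.102 0.112 44 [ 0.5831 -0.0078  0.1062] [ 0.5581 -0.0504  0.1024] [0.6212 0.0062 0.112 ]
top 0.13 0.18 1 [ 0.5939 -0.0205  0.1513] [ 0.5939 -0.0205  0.1513] [ 0.5939 -0.0205  0.1513]
213 134
wrist vial_block 0.58 [279. 395.] [ 0.5934 -0.0195  0.05  ]
wrist block_handle 0.74 [278. 303.] [ 0.4963 -0.0413  0.086 ]
wrist 0.06 0.09 2412 [ 0.555  -0.0317  0.0792] [ 0.5455 -0.0523  0.06  ] [ 0.572  -0.0042  0.09  ]
```

View pics/side3c.png

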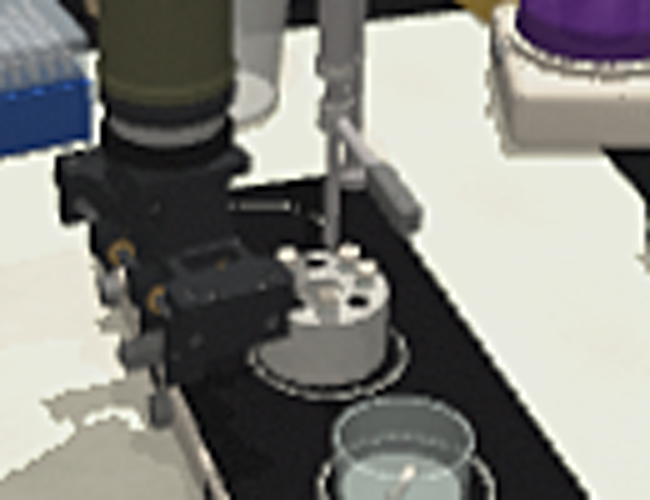

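View pics/top3c.png

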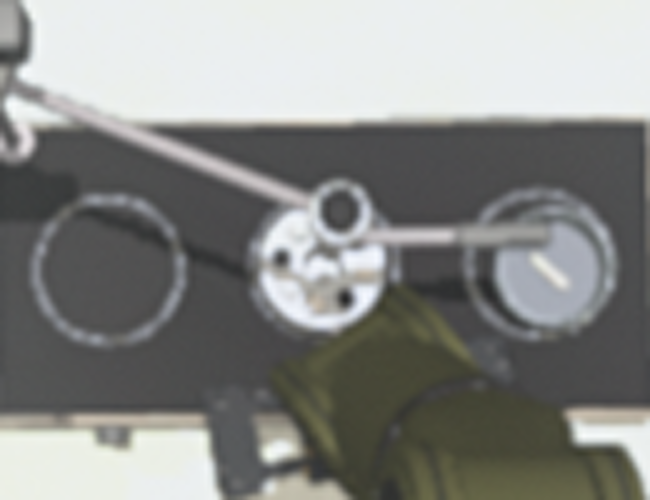

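Emit:
play_rows(commands=[{"delta_rot": [0,0,0],"travel": [-0.01,-0.003,0],"gripper": -0.8},{"delta_rot": [0,0,0],"travel": [-0.022,-0.006,0],"gripper": -0.8},{"delta_rot": [0,0,0],"travel": [-0.022,-0.006,0],"gripper": -0.8},{"delta_rot": [0,0,0],"travel": [-0.022,-0.006,0],"gripper": -0.8},{"delta_rot": [0,0,0],"travel": [-0.022,-0.006,0],"gripper": 0.2},{"delta_rot": [0,0,0],"travel": [-0.022,-0.006,0],"gripper": 0.2},{"delta_rot": [0,0,0],"travel": [-0.022,-0.006,0],"gripper": 0.2},{"delta_rot": [0,0,0],"travel": [-0.022,-0.006,0],"gripper": 0.2},{"delta_rot": [0,0,0],"travel": [-0.022,-0.006,0],"gripper": 0.2}])

```text
clock: 9.65
tool_pos: [0.4961, -0.0437, 0.0677]
eef_rot: [-0.102, 0.995, 0.0, 0.0]
contact_force: [0.0, -0.5, -0.6]
opening: 0.597
```

Emit:
play_rows(commands=[{"delta_rot": [0,0,0],"travel": [0,0,-0.3],"gripper": 0.2},{"delta_rot": [0,0,0],"travel": [0.2,0,-0.6],"gripper": 0.2},{"delta_rot": [0,0,0],"travel": [0.5,0,-0.9],"gripper": 0.2},{"delta_rot": [0,0,0],"travel": [0.5,0,-1],"gripper": 0.2},{"delta_rot": [0,0,0],"travel": [0.5,0,-1],"gripper": 0.2}])

```text
clock: 10.28
tool_pos: [0.4232, -0.0591, 0.2188]
eef_rot: [-0.101, 0.995, -0.0, 0.002]
contact_force: [0.6, 0.2, -1.1]
opening: 0.605
```

```bash
cat > m.py <<'E'
from h import *
s=r.get_state(); print(s['clock'],s['opening']*88,s['contact_force'],s['tool_pos'])
for c in ('side','top','wrist'):
    im=snap(c,c+'4.png')
    for n,z in [('block_well',.095),('vial_block',.05),('block_handle',.086),('middle_ring',.05)]:
        for d in viewer.pinpoint(c,n)[:1]: print(c,n,round(d['conf'],2),np.round(d['at']),onz(im,[d['at']],z)[0])
    v,u=np.mgrid[0:420,0:560]; P=depth(im,np.c_[u.ravel(),v.ravel()]); z=im['z_map'].ravel()>0
    for lo,hi in ((.06,.09),(.092,.1),(.13,.18)):
        k=z&(P[:,2]>lo)&(P[:,2]<hi)&(np.hypot(P[:,0]-.595,P[:,1]+.0215)<.048)
        if k.any(): print(c,lo,hi,k.sum(),np.median(P[k],0),P[k].min(0),P[k].max(0))
        if k.sum()>80 and hi<.1:  # circle fit of side wall, r=.04
            from scipy.optimize import least_squares
            print('  wall',least_squares(lambda q:np.hypot(P[k,0]-q[0],P[k,1]-q[1])-.04,[.595,-.0215],loss='soft_l1',f_scale=.001).x)
    if c!='wrist':
        (a,b),=proj(im,[.595,-.0215,.1]).astype(int); big=cv2.resize(im['color'][b-30:b+30,a-40:a+40],(800,600),interpolation=cv2.INTER_CUBIC)
        cv2.imwrite(f'pics/{c}4c.png',big[:,:,::-1]); print(a-40,b-30)
E
python3 m.py
```

```text
10.275 53.26526572030276 [ 0.5976  0.1743 -1.1476] [ 0.4232 -0.0591  0.2188]
side block_well 0.96 [298. 234.] [ 0.6035 -0.0139  0.095 ]
side vial_block 0.9 [298. 244.] [ 0.6064 -0.0007  0.05  ]
side block_handle 0.76 [267. 246.] [ 0.4983 -0.0435  0.086 ]
side middle_ring 0.63 [297. 249.] [ 0.5945 -0.0313  0.05  ]
side 0.06 0.09 223 [ 0.5858 -0.0539  0.0762] [ 0.5505 -0.0646  0.06  ] [ 0.6285 -0.0063  0.09  ]
  wall [ 0.5957 -0.0203]
side 0.092 0.1 208 [ 0.5943 -0.0291  0.0938] [ 0.5557 -0.0624  0.092 ] [0.6343 0.0182 0.1   ]
side 0.13 0.18 45 [ 0.5932 -0.0253  0.1545] [ 0.5903 -0.03    0.131 ] [ 0.5976 -0.0204  0.1792]
256 203
top block_well 0.61 [275. 184.] [ 0.5988 -0.0129  0.095 ]
top vial_block 0.67 [278. 188.] [ 0.5921 -0.0219  0.05  ]
top block_handle 0.83 [285. 213.] [ 0.5103 -0.0452  0.086 ]
top middle_ring 0.9 [275. 188.] [ 0.591  -0.0148  0.05  ]
top 0.06 0.09 64 [ 0.5821 -0.0201  0.0853] [ 0.5478 -0.0544  0.0603] [0.6266 0.0153 0.0899]
top 0.092 0.1 191 [ 0.5872 -0.0129  0.0958] [ 0.5587 -0.0601  0.0921] [0.6283 0.016  0.0998]
top 0.13 0.18 1 [ 0.5942 -0.0206  0.1487] [ 0.5942 -0.0206  0.1487] [ 0.5942 -0.0206  0.1487]
237 155
wrist block_well 0.71 [275. 366.] [ 0.5987 -0.0224  0.095 ]
wrist vial_block 0.86 [276. 336.] [ 0.5967 -0.0217  0.05  ]
wrist block_handle 0.87 [274. 280.] [ 0.5007 -0.0437  0.086 ]
wrist 0.06 0.09 941 [ 0.5605 -0.0261  0.0758] [ 0.5481 -0.0596  0.06  ] [0.6087 0.0149 0.09  ]
  wall [ 0.5962 -0.0197]
wrist 0.092 0.1 1111 [ 0.6108 -0.0171  0.0956] [ 0.5561 -0.0561  0.092 ] [0.6339 0.0191 0.1   ]
wrist 0.13 0.18 134 [ 0.5923 -0.0221  0.1389] [ 0.5903 -0.0255  0.1302] [ 0.5979 -0.0178  0.1487]
```

View pics/side4c.png

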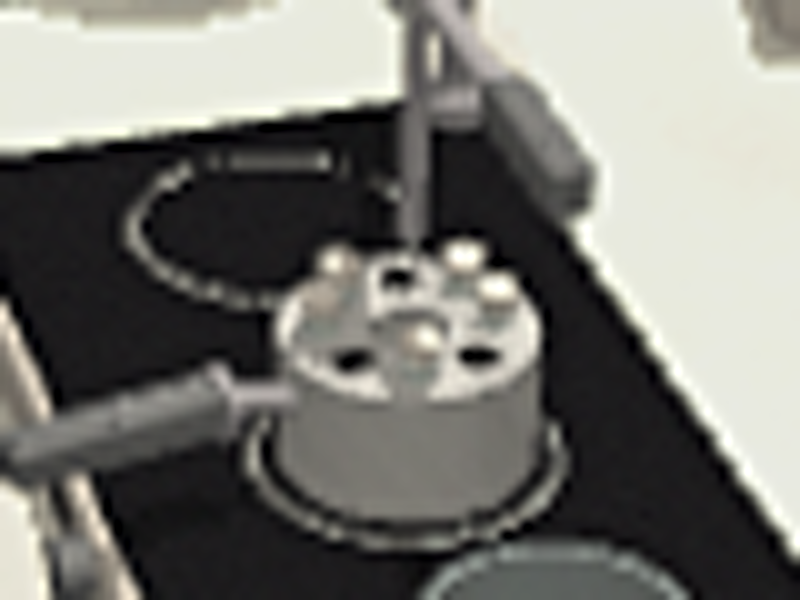

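```bash
python3 - <<'E'
from h import *
print(r.get_state()['q'])
for c in ('side','top','wrist'):
    im=snap(c); v,u=np.mgrid[0:420,0:560]; P=depth(im,np.c_[u.ravel(),v.ravel()]); z=im['z_map'].ravel()>0
    k=z&(P[:,2]>.195)&(P[:,2]<.235)&(abs(P[:,0]-.598)<.03)&(P[:,1]<-.085)&(P[:,1]>-.17)
    if k.any(): print(c,k.sum(),np.median(P[k],0),P[k].min(0),P[k].max(0))
plan([.44,-.125,.31],.0356+np.pi/2)
E
```

```text
[ 0.362   0.5101 -0.4956  2.1497  0.438   0.579   1.322 ]
side 104 [ 0.5946 -0.1301  0.217 ] [ 0.5903 -0.1513  0.2023] [ 0.6054 -0.0856  0.2222]
top 96 [ 0.5992 -0.1149  0.2203] [ 0.5933 -0.1479  0.2096] [ 0.606  -0.0858  0.2285]
t 11.175 pos [ 0.4225 -0.0589  0.2177] open 0.6041574623676031 F [0.1286 0.163  0.6456]
travel [-0.0251 -0.4551 -0.6151] rot [-0.      0.     -0.4465]
```

Emit:
play_rows(commands=[{"delta_rot": [0,0,0],"travel": [0,-0.45,-0.6],"gripper": 1},{"delta_rot": [0,0,0.06],"travel": [0,-0.45,-0.6],"gripper": 1},{"delta_rot": [0,0,0.12],"travel": [0,-0.45,-0.6],"gripper": 1},{"delta_rot": [0,0,0.18],"travel": [0,-0.45,-0.6],"gripper": 1},{"delta_rot": [0,0,0.24],"travel": [0,-0.45,-0.6],"gripper": 1},{"delta_rot": [0,0,0.3],"travel": [0,-0.45,-0.6],"gripper": 1},{"delta_rot": [0,0,0.36],"travel": [0,-0.45,-0.6],"gripper": 1},{"delta_rot": [0,0,0.42],"travel": [0,-0.45,-0.6],"gripper": 1},{"delta_rot": [0,0,0.48],"travel": [0,-0.45,-0.6],"gripper": 1},{"delta_rot": [0,0,0.53],"travel": [0,-0.45,-0.6],"gripper": 1},{"delta_rot": [0,0,0.554],"travel": [0,-0.45,-0.6],"gripper": 1}])

```text
clock: 12.55
tool_pos: [0.436, -0.1249, 0.3077]
eef_rot: [0.696, 0.718, -0.0, -0.0]
contact_force: [0.1, -0.1, 0.1]
opening: 1.002
```

```bash
cat >> h.py <<'E'
def planT(p,yaw,tilt):
    "tool y along world yaw dir exactly; tilt about tool y"
    s=r.get_state(); M=R.from_quat(s['eef_rot'])
    c,n=np.cos(yaw),np.sin(yaw); y=np.array([-n,c,0]); z=np.array([0,0,-1.])
    T=R.from_matrix(np.c_[np.cross(y,z),y,z])*R.from_rotvec([0,tilt,0])
    p=np.array(p)-.019*T.as_matrix()[:,2]*-1   # p = grasp point
    print('t',s['clock'],'pos',s['tool_pos'],'F',s['contact_force'],'open',s['opening']*88); print('q',s['q'])
    print('tool z',T.as_matrix()[:,2],'TCP',p)
    print('travel',M.inv().apply(p-s['tool_pos'])/.15,'rot',(M.inv()*T).as_rotvec()/np.pi)
E
python3 - <<'E'
from h import *
for t in (.35,-.35): planT([.5,-.125,.30],.0356-np.pi/2,t)
s=snap('side','side5.png')
E
```

```text
t 12.55 pos [ 0.436  -0.1249  0.3077] F [ 0.0863 -0.1056  0.0716] open 88.13251589753182
q [ 0.2614  0.3692 -0.1195  1.9643  0.0594  0.8114  0.14  ]
tool z [-0.0122  0.3427 -0.9394] TCP [ 0.4998 -0.1185  0.2822]
travel [0.0293 0.426  0.1703] rot [ 0.0002  0.1114 -0.0015]
t 12.55 pos [ 0.436  -0.1249  0.3077] F [ 0.0863 -0.1056  0.0716] open 88.13251589753182
q [ 0.2614  0.3692 -0.1195  1.9643  0.0594  0.8114  0.14  ]
tool z [ 0.0122 -0.3427 -0.9394] TCP [ 0.5002 -0.1315  0.2822]
travel [-0.0576  0.4264  0.1703] rot [-0.0003 -0.1114 -0.0015]
```

View pics/side5.png

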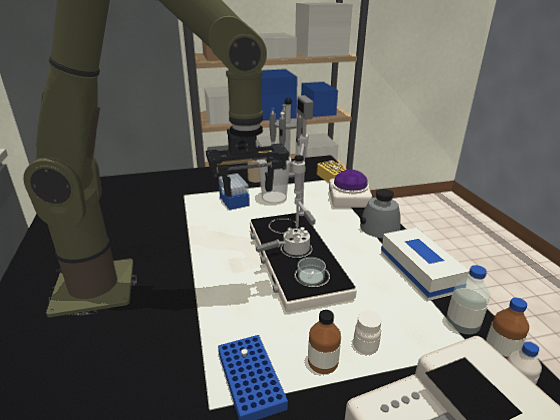

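```bash
python3 - <<'E'
from h import *
planT([.5985,-.126,.29],.0356-np.pi/2,.35)
E
```

```text
t 12.6 pos [ 0.4361 -0.1248  0.3077] F [-0.1022  0.6543  0.5899] open 87.68626943961318
q [ 0.2612  0.3693 -0.1191  1.9643  0.0591  0.8114  0.1387]
tool z [-0.0122  0.3427 -0.9394] TCP [ 0.5983 -0.1195  0.2722]
travel [0.0038 1.082  0.2368] rot [ 0.0003  0.1114 -0.002 ]
```

Emit:
play_rows(commands=[{"delta_rot": [0,0.05,0],"travel": [0,0.2,0],"gripper": 1},{"delta_rot": [0,0.111,0],"travel": [0,0.5,0],"gripper": 1},{"delta_rot": [0,0.111,-0.002],"travel": [0,0.8,0.1],"gripper": 1},{"delta_rot": [0,0.111,-0.002],"travel": [0.004,1,0.2],"gripper": 1},{"delta_rot": [0,0.111,-0.002],"travel": [0.004,1,0.237],"gripper": 1},{"delta_rot": [0,0.111,-0.002],"travel": [0.004,1,0.237],"gripper": 1}])

```text
clock: 13.35
tool_pos: [0.5847, -0.1194, 0.2718]
eef_rot: [0.682, 0.71, 0.12, -0.126]
contact_force: [-0.6, -0.5, 0.3]
opening: 0.999
```

```bash
python3 - <<'E'
from h import *
planT([.5985,-.126,.213],.0356-np.pi/2,.35)
s=snap('wrist','wrist6.png')
for n,z in (('probe_handle',.213),('tube_mouth',.24),('block_well',.095)):
    for d in viewer.pinpoint('wrist',n)[:1]: print(n,d['conf'],d['at'],onz(s,[d['at']],z)[0])
v,u=np.mgrid[0:420,0:560]; P=depth(s,np.c_[u.ravel(),v.ravel()]); z=s['z_map'].ravel()>0
k=z&(P[:,2]>.216)&(P[:,2]<.228)&(abs(P[:,0]-.598)<.025)&(P[:,1]<-.096)&(P[:,1]>-.16)
if k.any(): print(k.sum(),np.median(P[k],0),P[k].min(0),P[k].max(0))
E
```

```text
t 13.35 pos [ 0.5847 -0.1194  0.2718] F [-0.5575 -0.4672  0.326 ] open 87.91783350988332
q [ 0.4311  0.6887 -0.2401  1.5219 -0.2111  1.0538  0.3918]
tool z [-0.0122  0.3427 -0.9394] TCP [ 0.5983 -0.1195  0.1952]
travel [-0.1788  0.0911  0.4783] rot [-0.0008  0.0003  0.0014]
probe_handle 0.77 [295.9, 267.0] [ 0.5986 -0.1217  0.213 ]
tube_mouth 0.54 [295.5, 264.9] [ 0.5965 -0.1165  0.24  ]
block_well 0.91 [292.1, 156.6] [ 0.5972 -0.0209  0.095 ]
1576 [ 0.5985 -0.1215  0.2222] [ 0.5911 -0.1486  0.2161] [ 0.6062 -0.096   0.2247]
```

View pics/wrist6.png

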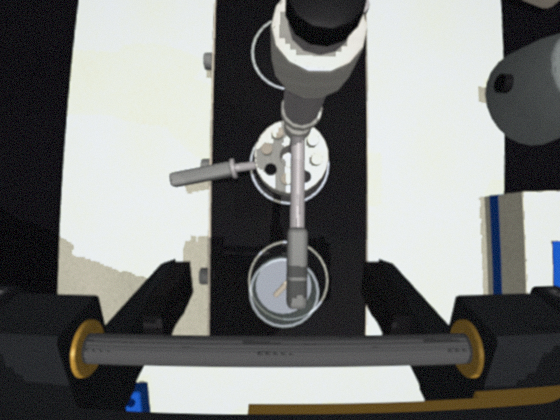

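Emit:
play_rows(commands=[{"delta_rot": [0,0,0],"travel": [0,0.09,0.0],"gripper": 1},{"delta_rot": [0,0,0],"travel": [-0.09,0.09,0.24],"gripper": 1},{"delta_rot": [0,0,0],"travel": [-0.18,0.09,0.48],"gripper": 1},{"delta_rot": [0,0,0],"travel": [-0.18,0.09,0.48],"gripper": 1},{"delta_rot": [0,0,0],"travel": [-0.18,0.09,0.48],"gripper": -0.6},{"delta_rot": [0,0,0],"travel": [-0.18,0.09,0.48],"gripper": -0.95},{"delta_rot": [0,0,0],"travel": [-0.18,0.09,0.48],"gripper": -0.95},{"delta_rot": [0,0,0],"travel": [-0.18,0.09,0.48],"gripper": -0.95},{"delta_rot": [0,0,0],"travel": [-0.18,0.09,0.48],"gripper": -0.95},{"delta_rot": [0,0,0],"travel": [-0.18,0.09,0.48],"gripper": -0.95},{"delta_rot": [0,0,0],"travel": [-0.18,0.09,0.48],"gripper": -0.95},{"delta_rot": [0,0,0],"travel": [-0.18,0.09,0.48],"gripper": -0.95}], force=40)

```text
clock: 15.05
tool_pos: [0.5985, -0.1195, 0.1951]
eef_rot: [0.682, 0.71, 0.12, -0.126]
contact_force: [-4.3, -0.9, 3.2]
opening: 0.153
```

Emit:
play_rows(commands=[{"delta_rot": [0,0,0],"travel": [0,0,0],"gripper": -0.95},{"delta_rot": [0,0,0],"travel": [0,0,0],"gripper": -0.95},{"delta_rot": [0,0,0],"travel": [0,0,0],"gripper": -0.95}], force=50)

```text
clock: 15.42
tool_pos: [0.5985, -0.1196, 0.1951]
eef_rot: [0.682, 0.71, 0.12, -0.126]
contact_force: [-5.7, -0.9, 3.4]
opening: 0.147
```

```bash
python3 - <<'E'
from h import *
planT([.5985,-.126,.213],.0356-np.pi/2,.35)
planT([.5985,-.126,.153],.0356-np.pi/2,.35)
E
```

```text
t 15.425 pos [ 0.5985 -0.1196  0.1951] F [-5.73   -0.8553  3.3887] open 12.913940141769627
q [ 0.4233  0.7951 -0.2417  1.555  -0.2051  0.9178  0.4179]
tool z [-0.0122  0.3427 -0.9394] TCP [ 0.5983 -0.1195  0.1952]
travel [ 0.0007 -0.0016  0.0001] rot [-0.0009  0.0003  0.0013]
t 15.425 pos [ 0.5985 -0.1196  0.1951] F [-5.73   -0.8553  3.3887] open 12.913940141769627
q [ 0.4233  0.7951 -0.2417  1.555  -0.2051  0.9178  0.4179]
tool z [-0.0122  0.3427 -0.9394] TCP [ 0.5983 -0.1195  0.1352]
travel [-0.1362 -0.0011  0.3759] rot [-0.0009  0.0003  0.0013]
```

Emit:
play_rows(commands=[{"delta_rot": [0,0,0],"travel": [-0.014,0,0.038],"gripper": -0.95},{"delta_rot": [0,0,0],"travel": [-0.03,0,0.082],"gripper": -0.95},{"delta_rot": [0,0,0],"travel": [-0.046,0,0.126],"gripper": -0.95},{"delta_rot": [0,0,0],"travel": [-0.062,0,0.17],"gripper": -0.95},{"delta_rot": [0,0,0],"travel": [-0.078,0,0.214],"gripper": -0.95},{"delta_rot": [0,0,0],"travel": [-0.094,0,0.258],"gripper": -0.95},{"delta_rot": [0,0,0],"travel": [-0.11,0,0.302],"gripper": -0.95},{"delta_rot": [0,0,0],"travel": [-0.126,0,0.346],"gripper": -0.95},{"delta_rot": [0,0,0],"travel": [-0.137,0,0.376],"gripper": -0.95},{"delta_rot": [0,0,0],"travel": [-0.137,0,0.376],"gripper": -0.95},{"delta_rot": [0,0,0],"travel": [-0.137,0,0.376],"gripper": -0.95}])

```text
clock: 16.8
tool_pos: [0.5985, -0.1196, 0.1361]
eef_rot: [0.682, 0.71, 0.12, -0.126]
contact_force: [-6.6, -0.9, 11.0]
opening: 0.15
```

```bash
python3 - <<'E'
from h import *
planT([.5985,-.126,.153],.0356-np.pi/2,.35)
for c in ('side','wrist','top'):
    s=snap(c,c+'7.png')
    for n,z in (('probe_handle',.153),('block_well',.095)):
        for d in viewer.pinpoint(c,n)[:1]: print(c,n,d['conf'],d['at'],onz(s,[d['at']],z)[0])
    v,u=np.mgrid[0:420,0:560]; P=depth(s,np.c_[u.ravel(),v.ravel()]); z=s['z_map'].ravel()>0
    k=z&(P[:,2]>.13)&(P[:,2]<.18)&(abs(P[:,0]-.598)<.02)&(P[:,1]<-.04)&(P[:,1]>-.16)
    if k.any(): print(c,k.sum(),np.median(P[k],0),P[k].min(0),P[k].max(0))
    k=z&(P[:,2]>.06)&(P[:,2]<.09)&(np.hypot(P[:,0]-.595,P[:,1]+.0215)<.048)
    if k.sum()>80:
        from scipy.optimize import least_squares
        print('  wall',least_squares(lambda q:np.hypot(P[k,0]-q[0],P[k,1]-q[1])-.04,[.595,-.0215],loss='soft_l1',f_scale=.001).x)
    for zz in (.24,.153): print(c,zz,proj(s,[.595,-.0215,zz]))
    if c=='side':
        (a,b),=proj(s,[.595,-.06,.18]).astype(int); big=cv2.resize(s['color'][b-37:b+37,a-50:a+50],(800,592),interpolation=cv2.INTER_CUBIC)
        cv2.imwrite('pics/side7c.png',big[:,:,::-1]); print('crop',a-50,b-37)
E
```

```text
t 16.8 pos [ 0.5985 -0.1196  0.1361] F [-6.6311 -0.9022 11.0364] open 13.190536805329575
q [ 0.4259  0.8735 -0.2462  1.5928 -0.2022  0.8062  0.4449]
tool z [-0.0122  0.3427 -0.9394] TCP [ 0.5983 -0.1195  0.1352]
travel [-0.0015 -0.0018  0.006 ] rot [-0.0008  0.0001  0.0013]
side probe_handle 0.42 [307.1, 238.4] [ 0.5906 -0.1324  0.153 ]
side block_well 0.82 [293.4, 236.4] [ 0.584 -0.026  0.095]
side 133 [ 0.5995 -0.1386  0.1567] [ 0.5781 -0.1531  0.131 ] [ 0.6177 -0.1177  0.1798]
  wall [ 0.5958 -0.0203]
side 0.24 [[297.7665 191.7763]]
side 0.153 [[296.9959 218.4125]]
crop 251 179
wrist probe_handle 0.89 [275.4, 288.3] [ 0.5985 -0.1213  0.153 ]
wrist block_well 0.67 [277.8, 113.2] [ 0.5954 -0.0198  0.095 ]
wrist 9101 [ 0.5978 -0.1139  0.1622] [ 0.578  -0.141   0.1392] [ 0.618 -0.04   0.18 ]
  wall [ 0.5921 -0.0225]
wrist 0.24 [[276.6916 -96.9021]]
wrist 0.153 [[276.9592  76.7134]]
top block_well 0.58 [274.5, 182.0] [ 0.6063 -0.0109  0.095 ]
top 143 [ 0.5981 -0.1021  0.1589] [ 0.5794 -0.1361  0.1368] [ 0.6169 -0.0414  0.1793]
top 0.24 [[279.2815 180.2421]]
top 0.153 [[278.3544 183.5892]]
```

View pics/side7c.png

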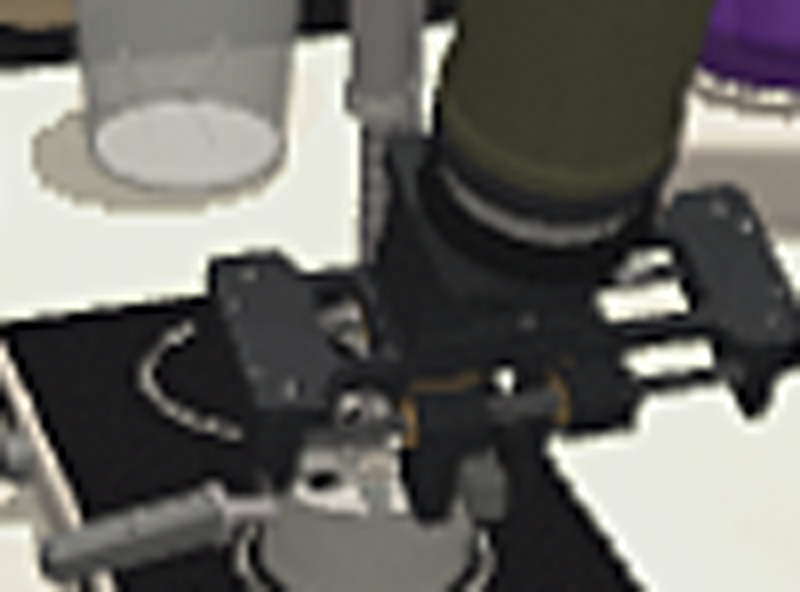

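```bash
python3 - <<'E'
from h import *
s=snap('wrist'); v,u=np.mgrid[0:420,0:560]; P=depth(s,np.c_[u.ravel(),v.ravel()]); z=s['z_map'].ravel()>0
for a,b,w in ((-.15,-.135,.005),(-.112,-.097,.005),(-.08,-.05,.003)):
    k=z&(abs(P[:,0]-.598)<w)&(P[:,1]>a)&(P[:,1]<b)&(P[:,2]>.14)&(P[:,2]<.18); print(a,k.sum(),np.percentile(P[k,2],[5,50,95]) if k.any() else '')
k=z&(abs(P[:,2]-.095)<.003)&(np.hypot(P[:,0]-.595,P[:,1]+.0215)<.05); print('blocktop',k.sum(),np.median(P[k,2]))
s=snap('side'); F=[]
for _ in range(5): F.append(r.get_state()['contact_force']); snap('side')
print(np.mean(F,0))
c=s['color'][185:215,294:300].mean(2); a=s['color'][185:215,293:303].mean(2).astype(int)
for i,row in enumerate(a): print(185+i,row)
for zz in (.243,.24,.237,.23,.22): print(zz,proj(s,[.595,-.0215,zz])[0])
E
```

```text
-0.15 245 [0.1622 0.1637 0.1647]
-0.112 801 [0.1626 0.1637 0.1648]
-0.08 884 [0.1579 0.1595 0.1608]
blocktop 6202 0.09577685920076787
[-7.3036 -1.7662 10.0165]
185 [238 198  79  95 101 101 103  99  90  83]
186 [235 196  79  96 101 103 102  98  91  85]
187 [235 198  79  97 100 103 102  98  90  86]
188 [236 176  81  97 101 102 104  97  92  96]
189 [235 104  85  97 100 102 102  96  96 115]
190 [236  88 100  99 102  99 102 104  98 107]
191 [235  90 117 110 119 110 112 119 107  89]
192 [233 109 100 115 131 129 125 116 110  92]
193 [234 195 141 115 113 118 116 111 105  93]
194 [234 241 222 106 100 105 102  87  95  91]
195 [231 238 240  53  85  94  82  67  77  66]
196 [231 237 239  66  77  88  55  49  52  52]
197 [230 236 239  70  98  99  50  51  54  55]
198 [229 236 238  66  92  88  27  51  57  56]
199 [230 236 237  63  88  76  19  48  58  56]
200 [230 235 238  73 103 104  34  34  55  54]
201 [230 236 237  66  97  96  56  27  52  57]
202 [230 236 238  57  89  86  64  22  44  59]
203 [230 235 226  76 103 105  70  24  38  56]
204 [230 234 206  70  96  98  51  20  32  51]
205 [230 237 228  61  93  91  32  23  32  37]
206 [230 232 187  81 104  94  19  27  28  30]
207 [231 233 190  77  98  77  20  29  30  29]
208 [231 234 190  73  84  60  25  29  29  29]
209 [231 235 193  80  80  31  26  28  31  29]
210 [238 241 200  84  81  21  25  30  30  28]
211 [231 225 181  78  69  24  29  29  30  30]
212 [117  74  79  43  24  27  29  29  30  30]
213 [39 40 46 54 32 28 30 29 29 29]
214 [36 31 37 54 42 31 29 28 29 28]
0.243 [297.7941 190.8231]
0.24 [297.7665 191.7763]
0.237 [297.7389 192.7271]
0.23 [297.6749 194.9363]
0.22 [297.5842 198.07  ]
```

View pics/wrist7.png

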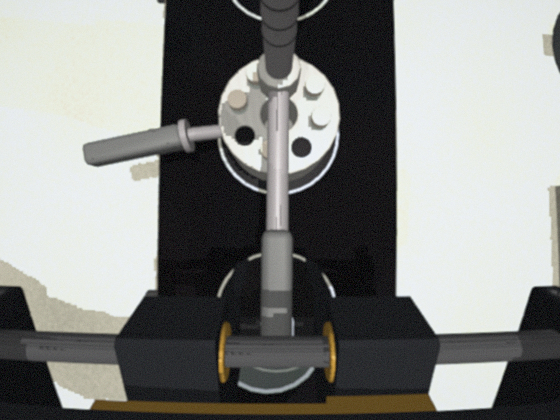

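Emit:
play_rows(commands=[{"delta_rot": [0,0,0],"travel": [-0.002,0,0.005],"gripper": -0.95},{"delta_rot": [0,0,0],"travel": [-0.002,0,0.005],"gripper": -0.95},{"delta_rot": [0,0,0],"travel": [-0.002,0,0.005],"gripper": -0.95},{"delta_rot": [0,0,0],"travel": [-0.002,0,0.005],"gripper": -0.95},{"delta_rot": [0,0,0],"travel": [-0.002,0,0.005],"gripper": -0.95},{"delta_rot": [0,0,0],"travel": [-0.002,0,0.005],"gripper": -0.95}])

```text
clock: 18.35
tool_pos: [0.5985, -0.1196, 0.1354]
eef_rot: [0.682, 0.71, 0.12, -0.126]
contact_force: [-7.7, -1.2, 10.6]
opening: 0.15
```

```bash
python3 - <<'E'
from h import *
s=r.get_state(); print(s['clock'],s['tool_pos'],s['contact_force'],s['opening']*88,abs(s['qd']).max())
im=snap('wrist'); v,u=np.mgrid[0:420,0:560]; P=depth(im,np.c_[u.ravel(),v.ravel()])
k=(abs(P[:,0]-.598)<.005)&(P[:,1]>-.15)&(P[:,1]<-.097)&(P[:,2]>.14)&(P[:,2]<.18); print('bar top',np.median(P[k,2]))
r.finish_job()
E
```

```text
18.35 [ 0.5985 -0.1196  0.1354] [-7.7424 -1.2381 10.5662] 13.222049415446797 0.0015545464473621584
bar top 0.16294223463342059
the job is handed in; nothing more can be done
```

I slid the vial block by its handle from the left ring into the middle ring and let go. Then I gripped the probe's side handle, pulled the rod down to its mark, and handed the job in at about 18 s while still holding it.

**Block position:** the side camera put the block's centre at about (0.596, -0.020) and the probe's axis at about (0.595, -0.0215), roughly 2 mm apart. One wrist-camera fit gave (0.592, -0.0225), about 3 mm off. A few detections by the networks from the side and top cameras put the well up to about 15 mm away. I treated those as outliers because the depth fits and pictures disagreed with them.

**Rod position:** the tool moved down 59.7 mm, and the handle's top dropped 59.3 mm in depth. The vertical force was about 10.6 N, close to the spring's 10 N at the mark. The thin lines on the rod also fit about 60 mm out. The tube's lip partly hid the broad ring from the side camera, so I could not see directly that it was level with the mouth.

**Other checks:** the arm was at rest and the grip held steady at 13 mm on the bar. A sideways force of about 8 N from slight grip misalignment remained. I kept the arm clear of the bystanders but did not measure their positions again at the end.

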